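# Nest the wide taper sleeve loosely in its seat

### The arm

A 6-joint arm with a two-finger parallel gripper is mounted at the origin on a cart in front of the work surface, level with it; the furniture and walls round the work are solid. World frame = base frame: x ahead of the robot, y to its left, z up, the work surface at z = 0. Lengths are in mm, angles in rad, forces in N, time in s.
With the tool pointing down it reaches from about 225 to 725 mm from the base axis. Payload 3.1 kg.
Tool frame: the origin (TCP) lies at the very end of the fingers, on their centre line; the grasp point (between the pads) lies 19 mm behind it (grip_point_offset is the distance from the TCP to the grasp point, in mm); z points along the fingers, y is the direction in which the jaws open and shut (so a half turn about z gives the same grasp; the last joint's range is limited). The gripper opens to 85 mm and grips with 20 to 120 N. Pads are 22 mm wide; open, the fingers measure 114 mm over their backs; the gripper's body (76 mm by 85 mm) begins 54 mm behind the grasp point. The pads swing forward as they close: fully open they stand 13 mm farther back than shut.
Start: joints at [-1.407, 0.048, 0.099, 1.622, 0, 1.443], TCP at [151.015, -502.804, 231.312] pointing down, gripper open.
Joint ranges: [-2.91, 2.91], [-0.99, 1.94], [-1.21, 1.42], [-2.12, 2.29], [-1.49, 1.47], [-3.14, 3.14]. Speed limits (rad/s): [2.79, 2.79, 3.14, 3.14, 3.14, 3.14].

### API

Orientations are given as a 3x3 rotation matrix whose columns are the frame's x, y, z axes.
In Python, from plant import get_obs, read_camera, finish_job, grip_point_offset gives the robot as it stands.
- The arm moves only by the tool move_arm, never from a script. Its argument "series" is a list that holds one entry, the list of rows, each a list of 4 numbers: the shift along the tool's x, y, z in mm, then the turn about the tool's z in rad. In form: [[[x, y, z, spin], ...]]. A call has 1 to 20 rows; each row shifts and turns the pose as measured when the row begins, along the tool's axes as they then stand; what a row does not reach is not made up. A row lasts 1/8 s, in which the tool goes at most 62.5 mm and 10.7 degrees, less where a joint would pass 70% of its speed; a pose out of reach is approached as far as the arm can. A call is refused whole if a number of a shift passes 62.5 or a number of a turn 0.188, either way. A call with a gripper value outside its range is refused whole. "claw" is the opening, from 0 (shut) to 1 (fully open), set as the call begins (left out, the last holds). The fingers move at their own pace and stop on an object; "newtons" is the grip in N (left out, the last holds). Time passes only in rows, so rows that do not move let the fingers close. It gives the time, the measured TCP pose, the force and the opening at its end, in the units of the state.
- get_obs(): the state, without advancing time (a new reading comes with each control period).
- read_camera(name): name is "side" or "top"; returns a dict with "pixels" (420x560x3 uint8, red, green, blue), "mtx" (3x3 intrinsics, pixels), "R" (3x3) and "t" (3): a world point X has camera coordinates R X + t. Camera axes: x right, y down, z forward; pixel columns grow to the right and rows downward; lengths in mm; the calibration is good to about 2 mm. A picture is of the moment at which its call begins. There is no depth.
- finish_job(): hands the job in, once; it reports no verdict.
The state is a dict: "time": time; "qpos": joint angles; "qvel": joint speeds; "joint_efforts": joint torques, N m; "position": TCP position; "ee_rot": TCP orientation; "ft_force": force on the tool from outside, world axes, zero at the start; "wrist_torque": the same for the moment, N m; "grip_width": finger opening in mm.
Only numpy, scipy, OpenCV 4.12 (cv2) and the standard library are available. Lean on these libraries where they do the work, as an engineer would, in place of code of your own. Each camera call takes 0.05 s, during which the arm holds its last target.

### The job

Put the wide one of the two tapered steel sleeves, small end down, into the open taper seat on the round stand, so that it sits upright in the taper under its own weight. Keep it loose: set it in gently, do not drop it or press it home, because a push drives the seat down and jams the taper. Leave the slim sleeve standing where it is.

Things in the scene. Friction and masses are not known exactly. Their poses are not given: they have to be found in the camera images.
- wide_sleeve_mid (a point): Centre (half-way up) of the wide sleeve, the one to move. Hollow bright steel, standing on its small end, 84 mm high, 0.25 kg: the lower 44 mm widen from 36 to 58 mm diameter; above is a straight collar 50 mm in diameter, 40 mm high, with fine grooves. Grasp the collar from above; its middle is 22 mm above this point, the foot 42 mm below it. z points up the axis.
- slim_sleeve_mid (a point): Centre (half-way up, on the axis) of the slim sleeve, a bystander of the same steel and form standing on its small end: 84 mm high, taper from 26 mm to 38 mm diameter, collar 32 mm in diameter. It is too thin for the seat. z points up along the axis.
- seat_mouth (a point): Centre of the taper seat's open mouth at rim level, 75 mm above the worktop. A dark steel hollow cone, inner diameter 56 mm at the rim, 38 mm at 36 mm lower, rim 66 mm outside, 15 mm proud of an aluminium housing 86 mm wide on a grey round foot 120 mm wide. The wide sleeve rests with its foot about 40 mm below the rim, its centre about 2 mm above this point. z points up.
- seat (a joint): How far the seat has been driven down into its housing, in m, 0 at the start, at most 0.010. It stands firm by friction under the sleeve's weight, gives way under a further downward push of about 9 N or a drop of some cm and stays where it was pushed; more than 4 mm counts as jammed.

How it is judged (in metres and radians):
At the end, for the whole second after the job is handed in: The wide sleeve sits small end down in the seat: its centre within 10 mm of the seat's axis and within about 10 mm of its resting height, upright within 10 degrees, the seat driven down less than 4 mm, and the slim sleeve upright (10 degrees) within 30 mm of where it stood (horizontal distance between wide_sleeve_mid and seat_mouth below 0.01 m and z of wide_sleeve_mid in the frame of seat_mouth between -0.01 and 0.012 m and angle between each of wide_sleeve_mid, slim_sleeve_mid's own z axis and vertical below 0.175 rad and value of joint seat below 0.004 m and distance of slim_sleeve_mid from where it was at the start of the episode below 0.03 m); the robot touches nothing.
It fails at once if the seat is driven down 4 mm or more (dropped or pressed in, taper jammed) (value of joint seat above 0.004 m).
It fails at once if the slim sleeve is moved more than 30 mm or tipped over (distance of slim_sleeve_mid from where it was at the start of the episode above 0.03 m or angle between slim_sleeve_mid's own z axis and vertical above 0.5 rad).
It also fails if it takes over 40 s, if anything falls off the work surface, if the arm or the gripper's body presses on something with over 40 N, if the wrist force passes 120 N, or if a joint passes its speed limit or range.

## Working session

There is one attempt and no reset: what is moved stays moved. The work goes in short steps, Python scripts to look and compute and a tool call to move; the robot and the scene stay as the last step left them, time stands still between calls to the robot, and variables do not carry over. Pictures are saved under pics/ and viewed, and the job is handed in when it is done.

Besides the shell and the picture viewer there is one more tool, called after "Emit:" in YAML: its name, and indented under it one key for each argument. move_arm: Moves the arm, as the interface text tells. Its arguments: {"type":"object","properties":{"series":{"type":"array","items":{"type":"array","items":{"type":"array","items":{"type":"number"}}}},"claw":{"type":"number"},"newtons":{"type":"number"}},"required":["series"]}

```bash
mkdir -p pics; ls
python3 - <<'E'
from plant import *
import cv2,pickle
o=get_obs();print(o,grip_point_offset)
for n in("side","top"):
    c=read_camera(n);cv2.imwrite(f"pics/{n}0.png",c["pixels"][:,:,::-1]);pickle.dump(c,open(f"{n}0.pkl","wb"));print(n,c["mtx"],c["R"],c["t"],-c["R"].T@c["t"])
E
```

```text
pics
{'time': 0.0, 'qpos': array([-1.40681775e+00,  4.87558047e-02,  9.75669897e-02,  1.62201727e+00,
        7.68910100e-06,  1.44303590e+00]), 'qvel': array([-0.00294859, -0.00058978,  0.00059662, -0.00053598,  0.00153288,
        0.00023223]), 'joint_efforts': array([ 1.03247956e-03, -3.38783669e+01,  3.20014715e+01,  2.02225725e-02,
       -2.75290421e-05,  3.88959393e-06]), 'position': array([ 150.90629952, -502.18818917,  230.09909252]), 'ee_rot': array([[ 9.57745217e-01,  2.87617715e-01, -3.85793418e-04],
       [ 2.87617801e-01, -9.57742315e-01,  2.37868268e-03],
       [ 3.14660594e-04, -2.38913301e-03, -9.99997097e-01]]), 'ft_force': array([ 0.34107544, -0.68094756,  0.4391087 ]), 'wrist_torque': array([-0.00175341, -0.03854782,  0.01863438]), 'grip_width': 85.17902913587476} 18.700000000000003
side [[466.00408911   0.         281.13943273]
 [  0.         466.00408911 214.29390878]
 [  0.           0.           1.        ]] [[ 0.92251244 -0.38558347 -0.01721031]
 [-0.23769888 -0.5324355  -0.81241103]
 [ 0.30408888  0.75355015 -0.58283113]] [-536.17548597  128.29587235  872.50964038] [ 259.8038579  -795.91089569  603.52701406]
top [[433.99268429   0.         282.72610614]
 [  0.         433.99268429 216.05639942]
 [  0.           0.           1.        ]] [[ 1.38717250e-01 -9.90332018e-01 -1.39709673e-04]
 [-9.59515199e-01 -1.34365772e-01 -2.47540747e-01]
 [ 2.45128756e-01  3.44722252e-02 -9.68877474e-01]] [-193.50891593  520.17392724  813.61151419] [ 326.51823606 -149.79150339  917.02707604]
```

View pics/side0.png

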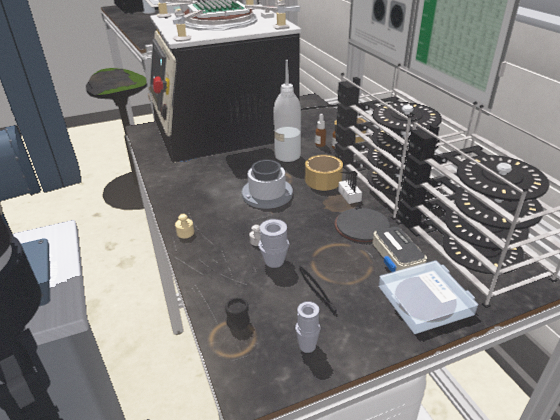

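View pics/top0.png

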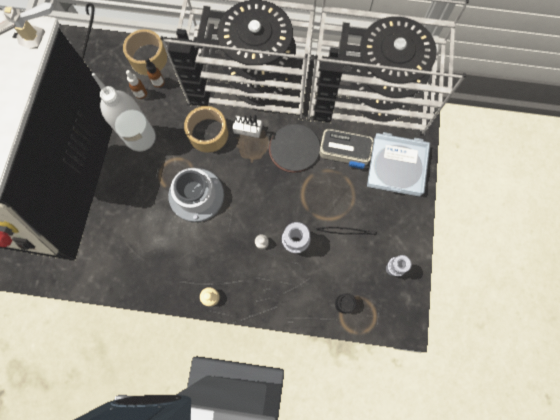

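Both views show the wide sleeve (side 273,243; top 296,237), the slim one (side 308,327; top 400,265) and the seat (side 266,175; top 193,188). I'll enlarge these to measure the circles.

Run:
```python
import cv2,pickle,numpy as np
def crop(n,x,y,w,h):
    c=pickle.load(open(f"{n}0.pkl","rb"))["pixels"][y:y+h,x:x+w,::-1]
    return cv2.resize(c,(400,300),interpolation=cv2.INTER_CUBIC)
a=np.hstack([crop("top",256,207,80,60),crop("top",154,160,80,60)])
b=np.hstack([crop("side",234,212,80,60),crop("side",226,150,80,60)])
cv2.imwrite("pics/z0.png",np.vstack([a,b]))
```

```text
(no output)
```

View pics/z0.png

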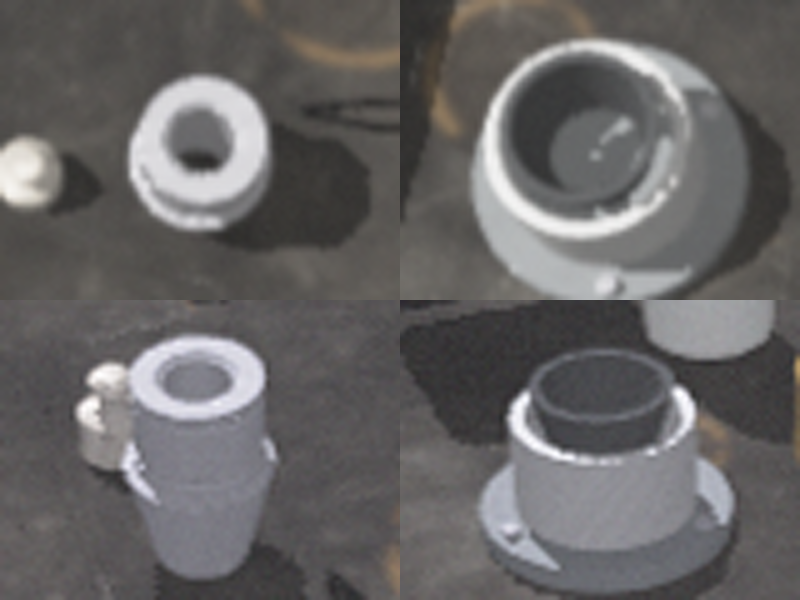

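```bash
cat > h.py <<'E'
import numpy as np,pickle,cv2
def ray(c,uv,z):
    d=c["R"].T@np.linalg.inv(c["mtx"])@np.array([uv[0],uv[1],1.]); o=-c["R"].T@c["t"]
    return o+d*(z-o[2])/d[2]
def proj(c,X):
    p=c["R"]@np.asarray(X,float)+c["t"]; p=c["mtx"]@p; return p[:2]/p[2]
def two(c1,u1,c2,u2):
    from numpy.linalg import lstsq
    A=[];b=[]
    for c,u in((c1,u1),(c2,u2)):
        P=c["mtx"]@np.c_[c["R"],c["t"]]
        for k in(0,1):
            r=P[k]-u[k]*P[2];r=r/np.linalg.norm(r[:3]);A.append(r[:3]);b.append(-r[3])
    x=lstsq(np.array(A),np.array(b),rcond=None)[0];return x
E
python3 - <<'E'
from h import *
S=pickle.load(open("side0.pkl","rb"));T=pickle.load(open("top0.pkl","rb"))
z=lambda ox,oy,x,y:((x+.5)/5-.5+ox,(y+.5)/5-.5+oy)
# boundary points on horizontal circles -> rays on plane -> circle fit
def circ(c,ox,oy,pts,h):
    P=np.array([ray(c,z(ox,oy,*p),h)[:2] for p in pts])
    A=np.c_[2*P,np.ones(len(P))];s=np.linalg.lstsq(A,(P**2).sum(1),rcond=None)[0]
    return s[:2].round(1),round(2*np.sqrt(s[2]+s[:2]@s[:2]),1)
print("sleeve top",circ(T,256,207,[(131,140),(270,140),(201,74),(201,203)],84))
print("sleeve side",circ(S,234,212,[(130,77),(266,77),(198,35),(198,120)],84))
print("seat side rim out",circ(S,226,150,[(128,86),(276,86),(202,47),(202,125)],75))
print("seat top dark",circ(T,154,160,[(97,125),(258,125),(178,47),(178,212)],75))
print("seat top housing",circ(T,154,160,[(83,138),(290,138),(186,38),(186,238)],60))
# Canny / mask versions
for n,c,b in(("top",T,(256,207,80,60)),("side",S,(234,212,80,60))):
    x,y,w,h=b;g=cv2.cvtColor(c["pixels"],cv2.COLOR_RGB2GRAY)[y:y+h,x:x+w]
    m=(g>185).astype(np.uint8);cs,_=cv2.findContours(m,cv2.RETR_EXTERNAL,cv2.CHAIN_APPROX_NONE)
    for k in cs:
        if len(k)>30:
            e=cv2.fitEllipse(k);print(n,e,ray(c,(e[0][0]+x,e[0][1]+y),84).round(1))
# slim
print("slim top",ray(T,(401,263),84).round(1),"side",ray(S,(308.5,310),84).round(1))
E
```

```text
sleeve top (array([ 504.4, -150.4]), np.float64(53.1))
sleeve side (array([ 502.1, -155. ]), np.float64(51.0))
seat side rim out (array([575.9,  73.1]), np.float64(69.2))
seat top dark (array([577. ,  78.3]), np.float64(68.4))
seat top housing (array([578.6,  77.9]), np.float64(86.5))
top ((3.4990639686584473, 34.15403747558594), (7.706709861755371, 12.320818901062012), 179.7870330810547) [480.9 -82.3  84. ]
top ((39.10749816894531, 29.33790397644043), (24.472225189208984, 28.03672981262207), 25.712968826293945) [ 500.1 -149.8   84. ]
side ((37.27751541137695, 15.243410110473633), (14.515928268432617, 31.87098503112793), 88.52091217041016) [ 498.5 -154.6   84. ]
slim top [ 476.4 -358.9   84. ] side [ 474.  -365.7   84. ]
```

Emit:
move_arm:
  series:
    - [[0,0,0,-0.183],[0,0,0,-0.183],[0,0,0,-0.183],[0,0,0,-0.183],[0,0,0,-0.183],[0,0,0,-0.183],[0,0,0,-0.18],[0,0,0,0]]
  claw: 1

```text
time: 1.1
position: [150.4, -499.2, 224.3]
ee_rot: [[-0.032, 0.999, -0.002], [0.999, 0.032, 0.014], [0.014, -0.002, -1.0]]
ft_force: [0.8, -0.4, 0.6]
grip_width: 85.2
```

Run:
```python
from h import *
from plant import *
o=get_obs();print(o["time"],o["qpos"].round(3),o["position"],o["ee_rot"].round(3))
S=pickle.load(open("side0.pkl","rb"));T=pickle.load(open("top0.pkl","rb"))
print(two(T,(262,240),S,(255.5,228)))
```

```text
1.1 [-1.407  0.052  0.09   1.622  0.     0.132] [ 150.42620554 -499.24380298  224.30438082] [[-0.032  0.999 -0.002]
 [ 0.999  0.032  0.014]
 [ 0.014 -0.002 -1.   ]]
[492.21373056 -82.84459968  34.51199971]
```

Emit:
move_arm:
  series:
    - [[35,35,0,0],[35,35,0,0],[35,35,0,0],[35,35,0,0],[35,35,0,0],[35,35,0,0],[35,35,0,0],[35,35,0,0]]

```text
time: 2.1
position: [430.9, -208.0, 224.7]
ee_rot: [[0.005, 1.0, -0.003], [1.0, -0.005, 0.016], [0.016, -0.003, -1.0]]
ft_force: [1.5, -0.6, -0.0]
grip_width: 85.9
```

Emit:
move_arm:
  series:
    - [[28,36,20,0],[27,36,20,0],[0,0,20,0],[0,0,0,0],[0,0,0,0]]

```text
time: 2.72
position: [507.3, -147.1, 163.7]
ee_rot: [[0.013, 1.0, -0.002], [1.0, -0.013, 0.015], [0.015, -0.002, -1.0]]
ft_force: [-0.2, 0.1, 0.2]
grip_width: 85.6
```

Run:
```python
from h import *
from plant import *
o=get_obs();print(o["time"],o["qpos"].round(3),o["position"],o["ee_rot"].round(3),o["ft_force"])
C=[]
for n in("side","top"):
    c=read_camera(n);pickle.dump(c,open(f"{n}1.pkl","wb"));
    im=c["pixels"][:,:,::-1].copy()
    u=proj(c,o["position"]);print(n,u)
    cv2.circle(im,tuple(int(v) for v in u.round()),1,(0,0,255),-1)
    x,y=(200,130) if n=="side" else (216,160)
    C.append(cv2.resize(im[y:y+150,x:x+150-50+50],(400,400),interpolation=cv2.INTER_CUBIC))
cv2.imwrite("pics/a1.png",np.hstack(C))
```

```text
2.725 [-0.417  0.059 -0.024  1.496  0.013  1.166] [ 507.28979127 -147.13610999  163.7044948 ] [[ 0.013  1.    -0.002]
 [ 1.    -0.013  0.015]
 [ 0.015 -0.002 -1.   ]] [-0.24395532  0.09806834  0.23618151]
side [273.02978493 187.63308517]
top [295.36654699 223.15705044]
```

View pics/a1.png

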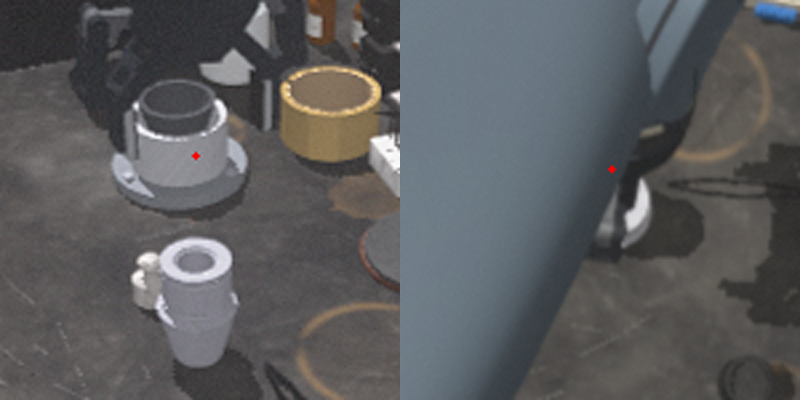

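Run:
```python
from h import *
c=pickle.load(open("side1.pkl","rb"));im=c["pixels"][:,:,::-1].copy()
cv2.imwrite("pics/s1.png",im)
```

```text
(no output)
```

View pics/s1.png

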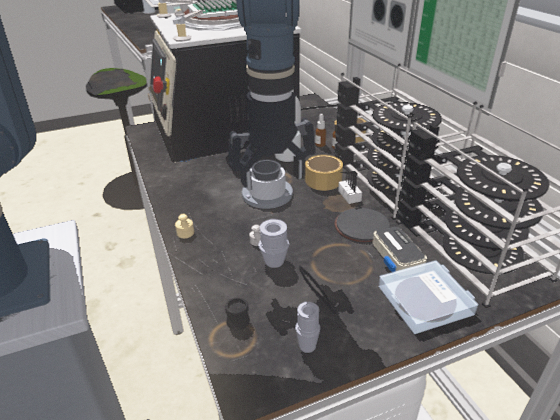

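Run:
```python
from h import *
c=pickle.load(open("side1.pkl","rb"));im=c["pixels"][110:210,200:340,::-1].copy()
im=cv2.resize(im,None,fx=5.5,fy=5.5,interpolation=cv2.INTER_CUBIC)
for dx in(-57,-42.5,42.5,57):
  for dy in (-11,11):
    u=proj(c,[507.3+dx,-147.1+dy,177]);print(dx,dy,u.round(1));p=(u-[200,110]+.5)*5.5
    cv2.circle(im,tuple(int(v) for v in p),3,(0,0,255),-1)
cv2.imwrite("pics/s2.png",im)
```

```text
-57 -11 [243.9 191.6]
-57 11 [239.8 185.3]
-42.5 -11 [252.  189.7]
-42.5 11 [247.7 183.4]
42.5 -11 [297.6 178.9]
42.5 11 [292.6 173.1]
57 -11 [305.1 177.2]
57 11 [299.9 171.4]
```

View pics/s2.png

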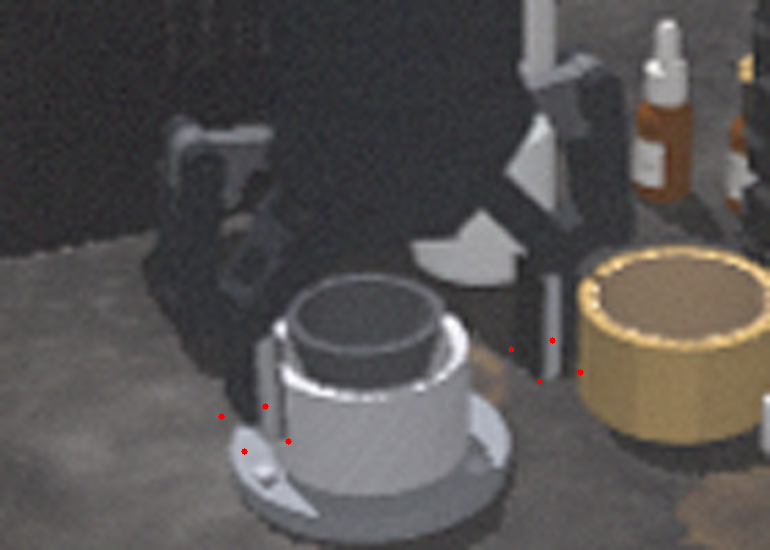

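Emit:
move_arm:
  series:
    - [[-8,-4,25,0],[0,0,20,0],[0,0,20,0],[0,0,0,0],[0,0,0,0]]

```text
time: 3.45
position: [505.5, -159.2, 104.5]
ee_rot: [[0.02, 1.0, 0.009], [1.0, -0.02, 0.01], [0.01, 0.009, -1.0]]
ft_force: [0.2, 0.1, -0.3]
grip_width: 84.9
```

Run:
```python
from h import *
from plant import *
c=read_camera("side");im=c["pixels"][150:280,190:350,::-1].copy()
im=cv2.resize(im,None,fx=4.6,fy=4.6,interpolation=cv2.INTER_CUBIC)
cv2.imwrite("pics/s3.png",im)
o=get_obs();print(o["position"],o["qpos"].round(3),o["ee_rot"].round(3))
```

```text
[ 505.45656296 -159.1139434   104.43772658] [-0.439  0.065 -0.136  1.366  0.013  1.152] [[ 0.02   1.     0.009]
 [ 1.    -0.02   0.01 ]
 [ 0.01   0.009 -1.   ]]
```

View pics/s3.png

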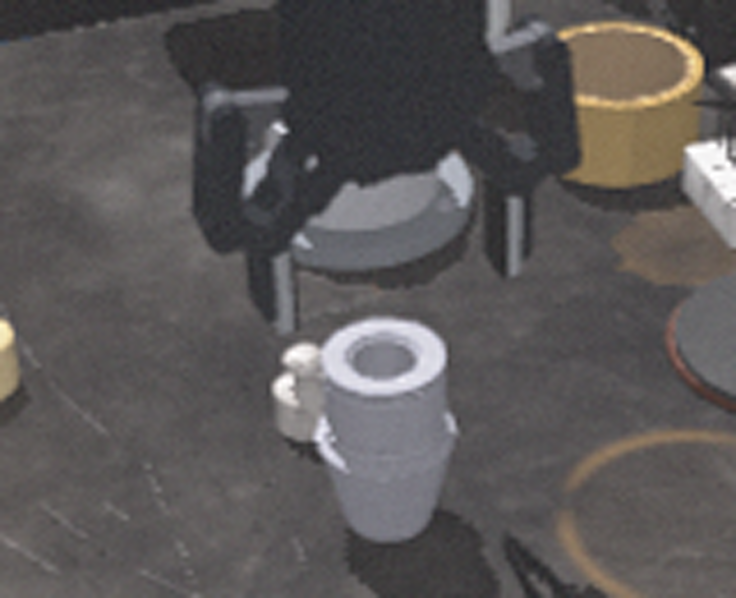

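Run:
```python
from h import *
c=pickle.load(open("side1.pkl","rb"))
f=lambda x,y:((x+.5)/4.6-.5+190,(y+.5)/4.6-.5+150)
for z in(110,114,117.5):
    print(z,ray(c,f(285,332),z),ray(c,f(513,273),z))
print(ray(c,f(383,356),84))
```

```text
110 [ 460.37225844 -157.45253955  110.        ] [ 557.49049537 -157.27908935  110.        ]
114 [ 458.74666637 -162.62719737  114.        ] [ 555.07776716 -162.45515298  114.        ]
117.5 [ 457.32427331 -167.15502297  117.5       ] [ 552.96662997 -166.98420865  117.5       ]
[ 501.43699085 -155.06881441   84.        ]
```

Emit:
move_arm:
  series:
    - [[3,-4,5,0],[0,0,17,0],[0,0,17,0],[0,0,12,0],[0,0,0,0],[0,0,0,0]]

```text
time: 4.25
position: [501.9, -155.3, 50.4]
ee_rot: [[0.02, 1.0, 0.01], [1.0, -0.02, 0.009], [0.01, 0.009, -1.0]]
ft_force: [0.7, -1.2, 0.9]
grip_width: 85.3
```

Run:
```python
from h import *
from plant import *
c=read_camera("side");im=c["pixels"][150:280,190:350,::-1].copy()
im=cv2.resize(im,None,fx=4.6,fy=4.6,interpolation=cv2.INTER_CUBIC)
cv2.imwrite("pics/s4.png",im)
o=get_obs();print(o["position"],o["qpos"].round(3),o["ee_rot"].round(3))
```

```text
[ 501.86750582 -155.20397152   50.38503422] [-0.435  0.082 -0.227  1.257  0.013  1.156] [[ 0.02   1.     0.01 ]
 [ 1.    -0.02   0.01 ]
 [ 0.01   0.009 -1.   ]]
```

View pics/s4.png

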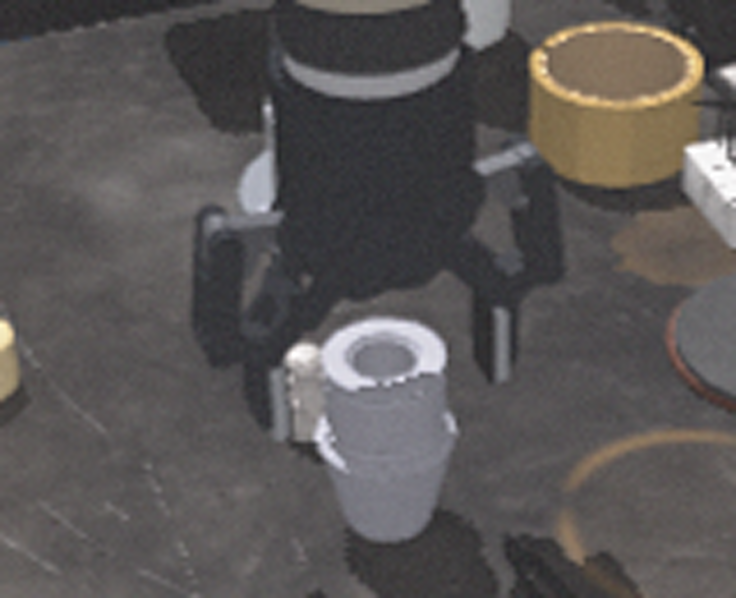

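Run:
```python
from h import *
c=pickle.load(open("side1.pkl","rb"))
f=lambda x,y:((x+.5)/4.6-.5+190,(y+.5)/4.6-.5+150)
print(ray(c,f(278,438),63.4),ray(c,f(502,382),63.4))
print(ray(c,f(383,356),84))
```

```text
[ 452.87889257 -162.6445716    63.4       ] [ 549.01789313 -165.81075415   63.4       ]
[ 501.43699085 -155.06881441   84.        ]
```

Emit:
move_arm:
  series:
    - [[-1.5,0,5,0],[0,0,0,0],[0,0,0,0]]

```text
time: 4.68
position: [503.0, -157.3, 46.4]
ee_rot: [[0.02, 1.0, 0.012], [1.0, -0.02, 0.008], [0.009, 0.012, -1.0]]
ft_force: [-0.1, -0.1, 0.1]
grip_width: 85.9
```

Emit:
move_arm:
  series:
    - [[0,0,0,0],[0,0,0,0],[0,0,0,0],[0,0,0,0],[0,0,0,0],[0,0,0,0],[0,0,0,0],[0,0,0,0]]
  claw: 0
  newtons: 40

```text
time: 5.68
position: [503.2, -157.5, 47.0]
ee_rot: [[0.02, 1.0, 0.013], [1.0, -0.02, 0.008], [0.008, 0.012, -1.0]]
ft_force: [-0.4, 0.3, -0.2]
grip_width: 48.9
```

Emit:
move_arm:
  series:
    - [[0,0,-5,0],[0,0,-10,0],[0,0,-20,0],[0,0,-25,0],[0,0,-25,0],[0,0,-20,0],[0,0,0,0],[0,0,0,0]]

```text
time: 6.68
position: [499.7, -157.3, 153.8]
ee_rot: [[0.02, 1.0, 0.007], [1.0, -0.02, 0.011], [0.011, 0.007, -1.0]]
ft_force: [-0.2, 0.8, -3.0]
grip_width: 49.0
```

Run:
```python
from h import *
from plant import *
c=read_camera("side");im=c["pixels"][120:270,190:350,::-1].copy()
im=cv2.resize(im,None,fx=4,fy=4,interpolation=cv2.INTER_CUBIC)
cv2.imwrite("pics/s5.png",im)
o=get_obs();print(o["position"],o["qpos"].round(3),o["ee_rot"].round(3),o["ft_force"])
```

```text
[ 499.81903963 -157.29275486  153.83762182] [-0.441  0.038 -0.065  1.466  0.013  1.15 ] [[ 0.02   1.     0.007]
 [ 1.    -0.02   0.011]
 [ 0.011  0.007 -1.   ]] [-0.2551886   0.51349003 -2.31412837]
```

View pics/s5.png

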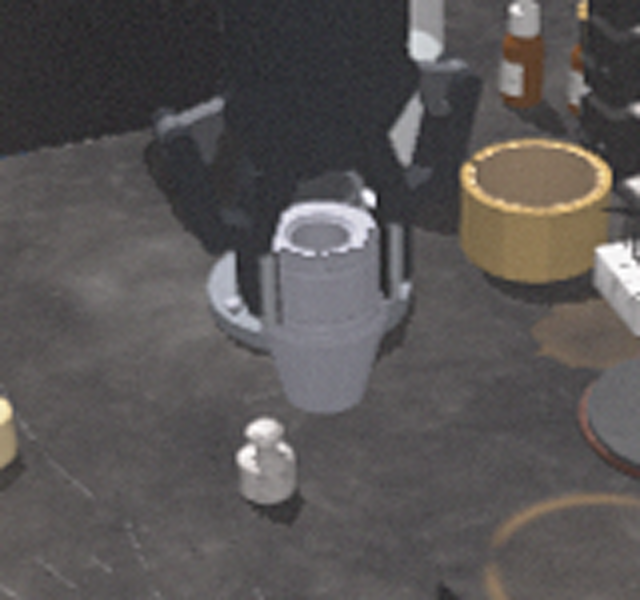

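Emit:
move_arm:
  series:
    - [[20,7,0,0],[32,10,0,0],[35,12,0,0],[35,12,0,0],[35,12,0,0],[32,11,0,0],[22,7,0,0],[0,0,0,0],[0,0,0,0],[0,0,0,0]]

```text
time: 7.98
position: [570.1, 57.7, 142.2]
ee_rot: [[0.024, 1.0, -0.015], [1.0, -0.024, 0.012], [0.012, -0.015, -1.0]]
ft_force: [0.5, 0.7, -2.6]
grip_width: 49.0
```

Emit:
move_arm:
  series:
    - [[12.5,7,0,0],[0,0,0,0],[0,0,0,0]]

```text
time: 8.35
position: [577.9, 69.4, 142.4]
ee_rot: [[0.026, 1.0, -0.015], [1.0, -0.026, 0.012], [0.012, -0.015, -1.0]]
ft_force: [0.1, 0.4, -1.9]
grip_width: 49.0
```

Run:
```python
from h import *
from plant import *
C=[]
for n,x,y in(("side",206,90),("top",130,120)):
    c=read_camera(n);pickle.dump(c,open(n+"6.pkl","wb"));im=c["pixels"][y:y+140,x:x+100,::-1].copy()
    C.append(cv2.resize(im,None,fx=4,fy=4,interpolation=cv2.INTER_CUBIC))
cv2.imwrite("pics/s6.png",np.hstack(C))
o=get_obs();print(o["position"],o["qpos"].round(3),o["ee_rot"].round(3),o["ft_force"])
```

```text
[577.90269281  69.42461432 142.43731661] [-0.002  0.209  0.1    1.476  0.012  1.594] [[ 0.026  1.    -0.015]
 [ 1.    -0.026  0.012]
 [ 0.012 -0.015 -1.   ]] [-6.47251989e-04 -1.98710096e-01 -2.97964633e+00]
```

View pics/s6.png

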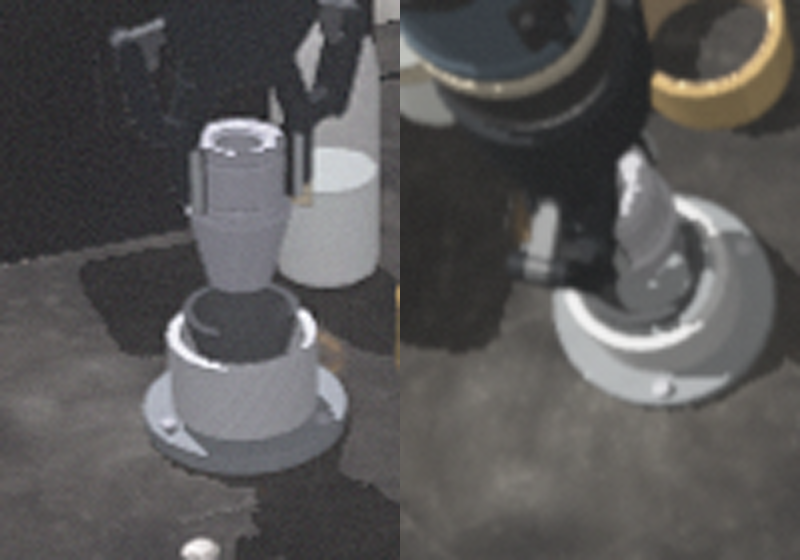

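```bash
python3 - <<'E'
from h import *
c=pickle.load(open("side6.pkl","rb"))
f=lambda p:((p[0]-206+.5)*4-.5,(p[1]-90+.5)*4-.5)
for z in(0,60,75,97,141,181): print(z,np.round(f(proj(c,[577,72,z])),1))
for dx in (-2,2):print(np.round(f(proj(c,[577+dx,72,97])),1))
E
python3 - <<'E'
import sys;sys.path.insert(0,'.')
from h import *
c=pickle.load(open("side6.pkl","rb"));im=c["pixels"][110:200,220:310,::-1]
cv2.imwrite("pics/s7.png",cv2.resize(im,(720,600*90//75//1 if 0 else 600),interpolation=cv2.INTER_CUBIC)[:600])
E
```

```text
0 [248.5 418.9]
60 [245.  331.1]
75 [244.1 308.3]
97 [242.7 274.1]
141 [239.8 203.1]
181 [237.  135.4]
[239.3 274.8]
[246.  273.4]
```

View pics/s7.png

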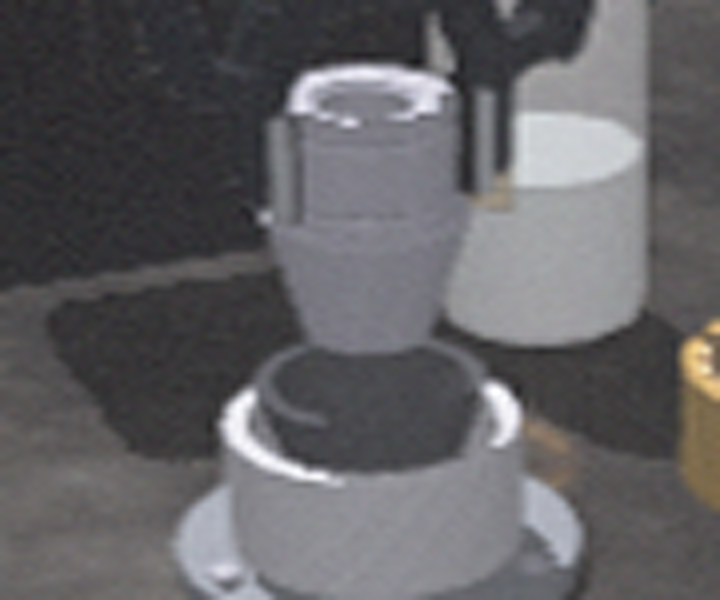

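Emit:
move_arm:
  series:
    - [[1.5,-0.5,8,0],[0,0,10,0],[0,0,10,0],[0,0,5,0],[0,0,0,0],[0,0,0,0]]

```text
time: 9.2
position: [575.9, 71.2, 106.0]
ee_rot: [[0.026, 1.0, -0.017], [1.0, -0.026, 0.012], [0.012, -0.017, -1.0]]
ft_force: [0.0, 0.9, -2.1]
grip_width: 49.0
```

Emit:
move_arm:
  series:
    - [[0,1,6,0],[0,0,5,0],[0,0,3,0],[0,0,0,0],[0,0,0,0]]

```text
time: 9.82
position: [577.3, 71.4, 91.7]
ee_rot: [[0.026, 1.0, -0.015], [1.0, -0.026, 0.012], [0.012, -0.016, -1.0]]
ft_force: [0.1, -0.6, -2.7]
grip_width: 49.2
```

Run:
```python
from h import *
from plant import *
c=read_camera("side");pickle.dump(c,open("side8.pkl","wb"));im=c["pixels"][120:210,220:310,::-1].copy()
t=read_camera("top")["pixels"][150:240,145:235,::-1]
cv2.imwrite("pics/s8.png",np.hstack([cv2.resize(im,(400,400),interpolation=cv2.INTER_CUBIC),cv2.resize(t,(400,400),interpolation=cv2.INTER_CUBIC)]))
o=get_obs();print(o["position"],o["ee_rot"].round(3),o["ft_force"])
```

```text
[577.36024121  71.38056174  91.84122377] [[ 0.026  1.    -0.015]
 [ 1.    -0.026  0.012]
 [ 0.012 -0.016 -1.   ]] [-0.17092685 -0.86974633 -3.0365722 ]
```

View pics/s8.png

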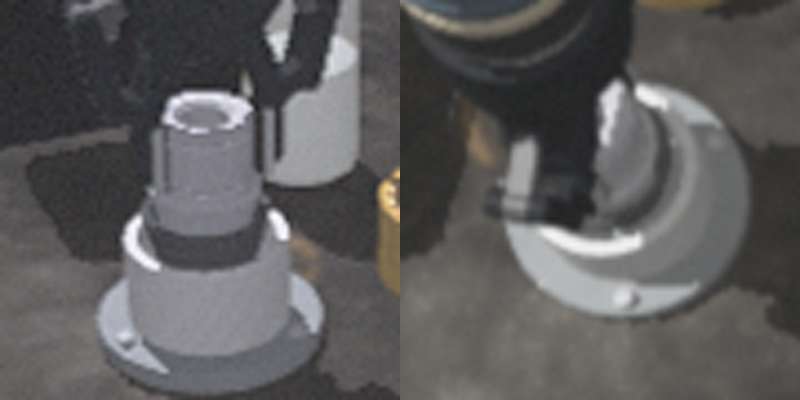

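Emit:
move_arm:
  series:
    - [[0,0,2.5,0],[0,0,0,0],[0,0,0,0]]

```text
time: 10.3
position: [577.5, 71.4, 89.5]
ee_rot: [[0.026, 1.0, -0.015], [1.0, -0.026, 0.012], [0.012, -0.015, -1.0]]
ft_force: [-0.7, 0.1, -3.2]
grip_width: 49.2
```

Emit:
move_arm:
  series:
    - [[0,0,2,0],[0,0,0,0],[0,0,0,0]]

```text
time: 10.68
position: [577.5, 71.4, 87.3]
ee_rot: [[0.026, 1.0, -0.015], [1.0, -0.026, 0.012], [0.012, -0.015, -1.0]]
ft_force: [0.5, 0.6, -3.7]
grip_width: 48.9
```

Emit:
move_arm:
  series:
    - [[0,0,1,0],[0,0,0,0],[0,0,0,0]]

```text
time: 11.05
position: [577.5, 71.5, 86.3]
ee_rot: [[0.026, 1.0, -0.015], [1.0, -0.026, 0.012], [0.012, -0.015, -1.0]]
ft_force: [-1.0, -1.5, -1.9]
grip_width: 49.0
```

Run:
```python
from plant import *
o=get_obs();print(o["position"],o["ft_force"],o["wrist_torque"])
```

```text
[577.50517555  71.4553836   86.32321468] [-1.03027098 -1.54002759 -1.89656544] [-0.04415402 -0.03062807 -0.05789772]
```

Emit:
move_arm:
  series:
    - [[0,0,1,0],[0,0,0,0],[0,0,0,0]]

```text
time: 11.42
position: [577.5, 71.4, 85.3]
ee_rot: [[0.026, 1.0, -0.015], [1.0, -0.026, 0.012], [0.012, -0.015, -1.0]]
ft_force: [-0.2, -0.2, -2.6]
grip_width: 49.1
```

Emit:
move_arm:
  series:
    - [[0,0,0,0]]

```text
time: 11.55
position: [577.5, 71.5, 85.3]
ee_rot: [[0.026, 1.0, -0.015], [1.0, -0.026, 0.012], [0.012, -0.015, -1.0]]
ft_force: [-0.8, 0.0, -2.0]
grip_width: 49.1
```

Emit:
move_arm:
  series:
    - [[0,0,1,0],[0,0,0,0],[0,0,0,0]]

```text
time: 11.92
position: [577.6, 71.4, 84.3]
ee_rot: [[0.026, 1.0, -0.014], [1.0, -0.026, 0.012], [0.012, -0.015, -1.0]]
ft_force: [0.0, 0.1, -2.2]
grip_width: 48.9
```

Emit:
move_arm:
  series:
    - [[0,0,0,0]]

```text
time: 12.05
position: [577.6, 71.5, 84.3]
ee_rot: [[0.026, 1.0, -0.014], [1.0, -0.026, 0.012], [0.012, -0.015, -1.0]]
ft_force: [-1.0, -0.2, -2.5]
grip_width: 49.1
```

Emit:
move_arm:
  series:
    - [[0,0,1,0],[0,0,0,0],[0,0,0,0]]

```text
time: 12.42
position: [577.8, 71.4, 83.3]
ee_rot: [[0.026, 1.0, -0.014], [1.0, -0.026, 0.012], [0.012, -0.014, -1.0]]
ft_force: [0.0, 0.2, -3.3]
grip_width: 49.2
```

Emit:
move_arm:
  series:
    - [[0,0,0,0]]

```text
time: 12.55
position: [577.8, 71.4, 83.3]
ee_rot: [[0.026, 1.0, -0.014], [1.0, -0.026, 0.012], [0.012, -0.014, -1.0]]
ft_force: [0.0, 0.3, -3.1]
grip_width: 49.2
```

Run:
```python
from h import *
from plant import *
c=read_camera("side");im=c["pixels"][120:210,220:310,::-1].copy()
cv2.imwrite("pics/s9.png",cv2.resize(im,(600,600),interpolation=cv2.INTER_CUBIC))
```

```text
(no output)
```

View pics/s9.png

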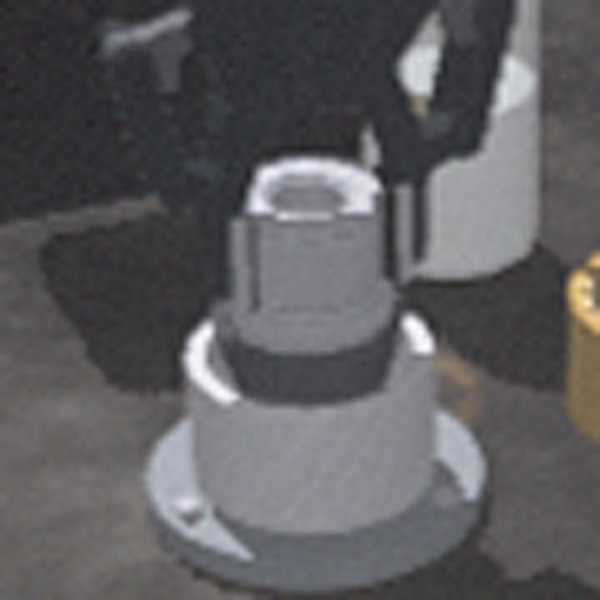

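Emit:
move_arm:
  series:
    - [[0,0,1,0],[0,0,0,0],[0,0,0,0]]

```text
time: 12.98
position: [577.8, 71.4, 82.8]
ee_rot: [[0.026, 1.0, -0.013], [1.0, -0.026, 0.012], [0.012, -0.014, -1.0]]
ft_force: [-0.6, 0.3, -3.2]
grip_width: 49.1
```

Emit:
move_arm:
  series:
    - [[0,0,0,0]]

```text
time: 13.1
position: [577.8, 71.4, 82.8]
ee_rot: [[0.027, 1.0, -0.013], [1.0, -0.026, 0.012], [0.012, -0.014, -1.0]]
ft_force: [0.9, 0.4, -2.7]
grip_width: 49.0
```

Emit:
move_arm:
  series:
    - [[0,0,0,0],[0,0,0,0],[0,0,0,0],[0,0,0,0]]
  claw: 0.66

```text
time: 13.6
position: [579.2, 71.6, 84.5]
ee_rot: [[0.026, 1.0, -0.01], [1.0, -0.026, 0.012], [0.012, -0.01, -1.0]]
ft_force: [-0.4, 0.5, -0.9]
grip_width: 56.1
```

Run:
```python
from h import *
from plant import *
c=read_camera("side");im=c["pixels"][120:210,220:310,::-1].copy()
cv2.imwrite("pics/s10.png",cv2.resize(im,(600,600),interpolation=cv2.INTER_CUBIC))
print(get_obs()["ft_force"])
```

```text
[ 0.0199602  -0.22917261 -1.26506722]
```

View pics/s10.png

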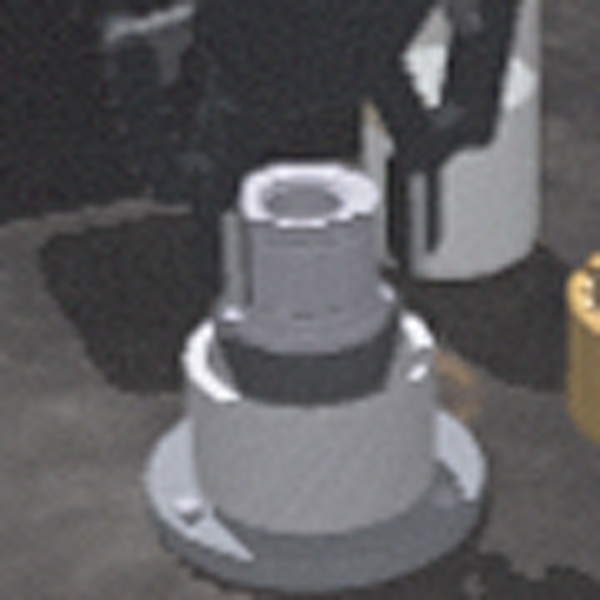

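Emit:
move_arm:
  series:
    - [[0,0,0,0],[0,0,0,0],[0,0,0,0],[0,0,0,0],[0,0,0,0]]
  claw: 1

```text
time: 14.28
position: [579.1, 71.5, 84.5]
ee_rot: [[0.026, 1.0, -0.01], [1.0, -0.026, 0.012], [0.012, -0.01, -1.0]]
ft_force: [0.2, 0.2, -0.1]
grip_width: 85.5
```

Run:
```python
from h import *
from plant import *
c=read_camera("side");im=c["pixels"][120:210,220:310,::-1].copy()
cv2.imwrite("pics/s11.png",cv2.resize(im,(600,600),interpolation=cv2.INTER_CUBIC))
print(get_obs()["ft_force"])
```

```text
[0.06393843 0.05974404 0.82724241]
```

View pics/s11.png

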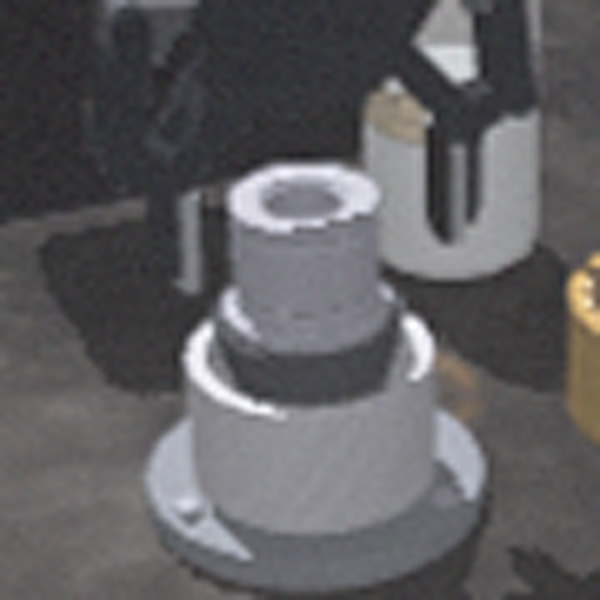

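Emit:
move_arm:
  series:
    - [[0,0,-10,0],[0,0,-20,0],[0,0,-30,0],[0,0,-40,0],[0,0,-40,0],[0,-40,-10,0],[0,-40,0,0],[0,-40,0,0],[0,-40,0,0],[0,-40,0,0],[0,0,0,0],[0,0,0,0]]

```text
time: 15.82
position: [377.9, 74.8, 249.7]
ee_rot: [[0.027, 1.0, 0.003], [1.0, -0.027, 0.013], [0.013, 0.003, -1.0]]
ft_force: [-0.1, -0.2, 0.2]
grip_width: 85.4
```

Run:
```python
from h import *
from plant import *
C=[]
for n,x,y in(("side",226,125),("top",154,145)):
    c=read_camera(n);pickle.dump(c,open(n+"9.pkl","wb"))
    C.append(cv2.resize(c["pixels"][y:y+80,x:x+80,::-1],(400,400),interpolation=cv2.INTER_CUBIC))
    cv2.imwrite(f"pics/full_{n}.png",c["pixels"][:,:,::-1])
cv2.imwrite("pics/s12.png",np.hstack(C));o=get_obs();print(o["position"],o["time"],o["ft_force"])
```

```text
[378.07114381  74.80513478 249.42503531] 15.925 [-0.22110404 -0.28267337 -0.58915081]
```

View pics/s12.png

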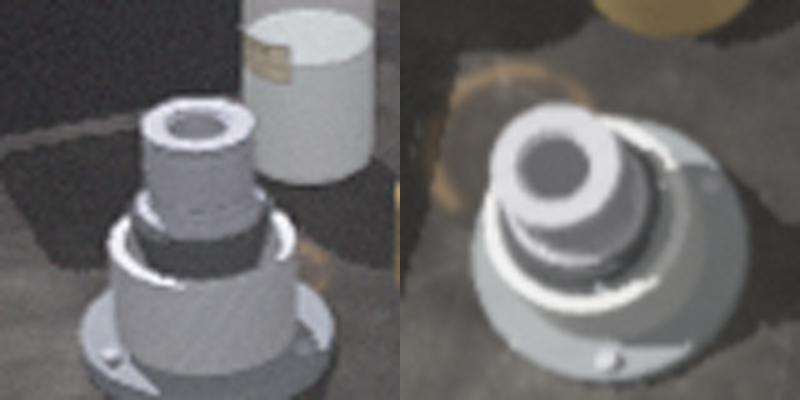

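View pics/full_side.png

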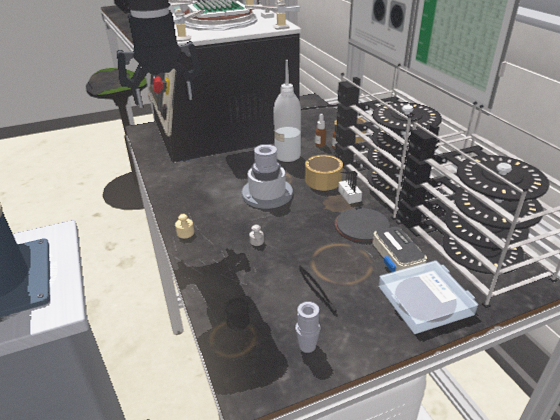

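Run:
```python
from h import *
S=pickle.load(open("side9.pkl","rb"));T=pickle.load(open("top9.pkl","rb"))
g=lambda x,y,a,b:((x+.5)/5-.5+a,(y+.5)/5-.5+b)
s=g(198.5,125,226,125);t=g(155.5,164.5,154,145)
for z in(117,119,121):print(z,ray(S,s,z).round(1),ray(T,t,z).round(1))
print(two(S,s,T,t).round(1), "seat", two(S,g(202,86,226,150),T,g(178,130,154,160)).round(1))
```

```text
117 [576.6  75.2 117. ] [579.2  78.4 117. ]
119 [575.3  71.6 119. ] [578.6  77.9 119. ]
121 [574.   68.1 121. ] [577.9  77.3 121. ]
[579.   79.2 114.9] seat [577.9  79.1  70.8]
```

Run:
```python
from plant import *
print(finish_job())
```

```text
the job is handed in; nothing more can be done
None
```

The wide sleeve is sitting small end down in the taper seat, and I handed the job in at about 16 s on the robot's clock. I gripped it by the collar from above at 40 N. I then lowered it into the seat in steps of about 1 mm, let go, and backed the open gripper clear.

**Last checks, all by camera:**
- **Position:** the top of the sleeve is within about 1.5 mm of the seat's axis in each view, and it looks upright to about 2°.
- **Height:** the sleeve's top came out 44.1 mm above where the rim was measured before the placing, against 44 mm expected. That suggests the seat was not driven down, but I had no direct reading of the seat joint.
- **Slim sleeve:** it is upright and shows no visible shift in the side picture.
- **Force:** while lowering, the wrist force stayed at roughly the sleeve's weight, with no push seen.

**What disagreed:**
- **Cameras:** the two views differ by about 5 mm in y, so I placed the sleeve by the offset between sleeve and seat, on which they agreed.
- **Tilt while held:** the sleeve leaned about 3° in the gripper and straightened when released.
- **Release:** there was no clear sign of contact in the force before I opened the gripper, so it may have settled by up to about a millimetre on its own.

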